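# Ready the honing corner: speed lever to the set-mark, chisel into its sloping tray

## Robot

A 6-joint arm with a two-finger parallel gripper is mounted at the origin on the work surface. World frame = base frame: x ahead of the robot, y to its left, z up, the work surface at z = 0. Lengths are in m, angles in degrees, forces in N, time in s.
With the tool pointing down it reaches from about 0.3 to 0.75 m from the base axis. Payload 8.5 kg.
Tool frame: the origin (TCP) lies midway between the tips of the shut fingers; the grasp point (between the pads) lies 19 mm behind it (manip.pinch_z is the distance from the TCP to the grasp point, in m); z points along the fingers, y is the line along which they close (so a half turn about z gives the same grasp; the last joint's range is limited). The gripper opens to 85 mm and grips with 20 to 120 N. Pads are 22 mm wide; open, the fingers measure 114 mm over their backs; the gripper's body (76 mm by 85 mm) begins 54 mm behind the grasp point. The pads swing forward as they close: fully open they stand 13 mm farther back than shut.
Start: joints at [59.914, 21.807, 74.336, -0, 83.858, -12.336], TCP at [0.168, 0.524, 0.231] pointing down, gripper open.
Joint ranges: [-178.18, 178.18], [-50.72, 133.34], [12.68, 142.11], [-81.47, 261.47], [9.98, 163.14], [-165.26, 165.26]. Speed limits (degrees/s): [136.94, 136.94, 180, 180, 180, 180].

## Interface

Orientations are given as a 3x3 rotation matrix whose columns are the frame's x, y, z axes.
In Python, from cell import manip gives the robot as it stands.
- The arm moves only by the shell command python3 -m handwheel 'ROWS' [FORCE]. ROWS is text: rows parted by semicolons, each of 5 numbers parted by spaces: the closure, from -1 (fully open) to 1 (shut), then the shift along the world's x, y, z in units of 50 mm (1.0 is 50 mm), then the turn about the world's z in units of 6 degrees (1.0 is 6 degrees). A call has 1 to 8 rows; each row is the pose to reach, as a shift and turn from the pose commanded when the call began; what a row does not reach only later rows make up. A row lasts 1/8 s, in which the tool goes at most 62.5 mm and 10.7 degrees, less where a joint would pass 70% of its speed; a pose out of reach is approached as far as the arm can. A call with a gripper value outside its range is refused whole. The fingers move at their own pace and stop on an object; FORCE is the grip in N (left out, the last holds). Time passes only in rows, so rows that repeat a pose let the fingers close. It gives the time, the measured TCP pose, the force, the opening and the grip force at its end, in the units of the state.
- manip.get_state(): the state, without advancing time (a new reading comes with each control period).
- manip.grab_frame(name): name is "scene" or "top" or "wrist"; returns the picture (420x560x3 uint8, blue, green, red); there is no depth.
- manip.camera_params(name): a dict with "fovy" (degrees; the focal length in pixels is half the picture's height over the tangent of half this angle, whatever the lens; pixels are square), "cx", "cy" (the principal point, pixels), "distortion" ([k1, k2, p1, p2, k3] as OpenCV has them; the pictures are not rectified), "R" (3x3) and "t" (3): a world point X has camera coordinates R X + t; the wrist camera has in their place "tool_from_camera" (4x4, takes a point from camera to tool coordinates, whose origin is the TCP and whose axes are the flange's). Camera axes: x right, y down, z forward; pixel columns grow to the right and rows downward; lengths in m; the calibration is good to about 2 mm. A picture is of the moment at which its call begins: read the wrist's pose just before it. camera_params takes no time and is no camera call.
- manip.sign_off(): hands the job in; it is judged then, once.
The state is a dict: "clock": time; "qpos": joint angles; "dq": joint speeds; "joint_efforts": joint torques, N m; "ee_pos": TCP position; "orientation": TCP orientation; "wrist_force": force on the tool from outside, world axes, zero at the start; "wrist_torque": the same for the moment, N m; "opening": finger opening in m; "grasp_force": force on a finger pad.
Only numpy, scipy, OpenCV 4.12 (cv2) and the standard library are available. Lean on these libraries where they do the work, as an engineer would, in place of code of your own. Each camera call takes 0.05 s, during which the arm holds its last target. There are 200 camera calls.

## Task

Get the carver's honing machine ready for use: first swing its speed lever until it stands in line with the dark set-mark pointer on the quadrant, without shifting the pointer. Then lay the carving chisel from the bench into the empty sloping tray, lying flat along the slope with its blade uphill; lower it in with the gripper instead of dropping it. Leave the rasp, mallet and glue jar where they are.

Things in the scene. Friction and masses are not known exactly. Their poses are not given: they have to be found in the camera images.
- honer: Fixed grey honing machine. Origin: on the bench, under the middle of its low control housing (130 x 170 mm, 55 mm high), which carries the lever. Its x points away from the robot at yaw 0, its y to the left. On the same base, from 150 to 390 mm along its +y, stand the motor and the cork-coloured wheel, up to 205 mm high.
- lever_hinge (a point): Hinge axis of the speed lever and of the set-mark: a point 55 mm above the bench at the middle of the housing's top; the axis runs along the honer's x.
- lever_knob (a point): Centre of the black barrel-shaped knob (32 mm diameter, 38 mm long along the honer's x, parallel to the hinge, flat ends) on the lever, a 12 mm round steel bar; 125 mm from the hinge. The point's z points along the lever, outward.
- speed_lever (a joint): Angle of the speed lever, rad: 0 upright, positive leaning to the honer's +y (robot's left), range -1 to 1. It stays where it is left; about 2.5 N at the knob moves it.
- mark_tip (a point): Centre of the head of the dark steel set-mark pointer, on the far (+x) face of the aluminium quadrant: 82 mm from the hinge, 30 mm beyond the lever's plane. The quadrant plate is 22 mm beyond the lever's plane and reaches 85 mm from the hinge. The point's z points along the pointer, outward.
- set_mark (a joint): Angle of the set-mark pointer, rad, same zero and sense as the lever: the angle the lever must be given.
- chisel: Loose carving chisel, 200 mm long, lying on the bench: octagonal pale wooden handle 110 mm long and 28 mm across flats (from x = -100 to +10), flat steel blade 24 mm wide, 5 mm thick at mid-height to x = +100. Origin: middle of the length, at the handle's underside; x towards the blade's edge, z up.
- chisel_grip (a point): Point on the chisel handle's axis, 30 mm from the origin towards the handle's end, 14 mm above the underside, near the centre of mass: a good place to grip.
- chisel_edge (a point): Middle of the chisel's cutting edge.
- tray: The empty sloping wooden tray, fixed on a stand. Inner floor 230 mm (x) by 76 mm (y), walls 12 mm high and 8 mm thick all round. Origin: centre of the inner floor's surface, 85 mm above the bench; x points up the slope (25 degrees above level, away from the robot), z square to the floor.
- rasp_tray: The other tray, of the same shape and frame, with the rasp in it. It can stand on either side of the empty tray.
- rasp: Loose rasp, 200 mm long, 26 mm wide, 20 mm thick, dark wooden handle and dark steel blade, lying in the other tray: a bystander. Origin: middle of its underside, x towards the blade.
- mallet: Loose square-headed wooden mallet lying on the bench, head 65 x 120 x 60 mm, 230 mm long: a bystander. Origin: on the bench, 62 mm from the head's far face; x towards the head.
- glue: Loose white glue jar, 72 mm diameter, 130 mm high: a bystander. Origin: centre of its underside.
There are look-alikes about, which are no part of the job. Several things have the shape of the chisel; the one meant has the colours described above.

How it is judged (in metres and radians):
On the way, in this order (a step that is already met when the one before it is completed fails the run):
1. the speed lever stands in line with the set-mark, before the chisel goes into the tray (angle between the z axis of lever_knob and the z axis of mark_tip, either way round below 0.08 rad and distance between chisel_grip and tray above 0.09 m), for 0.3 s.
2. the chisel is laid along the slope on the tray's floor while still in the gripper (contact force between the fingers and chisel above 0.5 N and angle between the x axis of chisel and the x axis of tray, either way round below 0.2 rad and z of chisel in the frame of tray below 0.02 m and y of chisel in the frame of tray between -0.04 and 0.04 m and x of chisel in the frame of tray between -0.04 and 0.04 m), for 0.05 s.
At the end, for the whole second after the job is handed in: The speed lever is within 0.08 rad of the set-mark, whose tip has not moved 8 mm; the chisel lies at rest and flat on the empty tray's floor between its walls, blade uphill, along the slope within 0.2 rad; rasp, mallet and glue jar are within 30 mm of where they were (angle between the z axis of lever_knob and the z axis of mark_tip, either way round below 0.08 rad and distance of mark_tip from where it was at the start of the episode below 0.008 m and angle between the x axis of chisel and the x axis of tray, either way round below 0.2 rad and z of chisel in the frame of tray below 0.006 m and z of chisel_edge in the frame of tray below 0.03 m and y of chisel in the frame of tray between -0.032 and 0.032 m and x of chisel_edge in the frame of tray between 0.075 and 0.12 m and linear speed of chisel below 0.02 m/s and distance of each of rasp, mallet, glue from where it was at the start of the episode below 0.03 m); the robot touches nothing.
It fails at once if the set-mark pointer shifted by 8 mm or more (distance of mark_tip from where it was at the start of the episode above 0.008 m).
It fails at once if rasp, mallet or glue jar moved by more than 30 mm (distance of any of rasp, mallet, glue from where it was at the start of the episode above 0.03 m).
It also fails if it takes over 54 s, if anything falls off the work surface, if the arm or the gripper's body presses on something with over 40 N, if the wrist force passes 120 N, or if a joint passes its speed limit or range.

## Working session

There is one attempt and no reset: what is moved stays moved. The work goes in short steps, Python scripts to look and compute and a shell command to move; the robot and the scene stay as the last step left them, time stands still between calls to the robot, and variables do not carry over. Pictures are saved under pics/ and viewed, at most 12 in all, crops included, and the job is handed in when it is done.

```bash
ls; mkdir -p pics
cat > h.py <<'E'
import numpy as np, cv2
from cell import manip
def grab(n,f):
    s=manip.get_state(); im=manip.grab_frame(n); cv2.imwrite('pics/'+f,im); return s,im
def cam(n,s=None):
    p=manip.camera_params(n); f=210/np.tan(np.radians(p['fovy'])/2)
    K=np.array([[f,0,p['cx']],[0,f,p['cy']],[0,0,1]]); d=np.array(p['distortion'],float)
    if 'R' in p: R=np.array(p['R']);t=np.array(p['t'])
    else:
        T=np.array(p['tool_from_camera']); W=np.eye(4); W[:3,:3]=s['orientation']; W[:3,3]=s['ee_pos']
        C=np.linalg.inv(W@T); R=C[:3,:3];t=C[:3,3]
    return K,d,R,t
def ray(c,uv):
    K,d,R,t=c; q=cv2.undistortPoints(np.array(uv,float).reshape(-1,1,2),K,d).reshape(-1,2)
    v=np.c_[q,np.ones(len(q))]@R; return -R.T@t, v/np.linalg.norm(v,axis=1)[:,None]
def onz(c,uv,z):
    o,v=ray(c,uv); return o+v*((z-o[2])/v[:,2])[:,None]
def tri(c1,u1,c2,u2):
    o1,v1=ray(c1,u1);o2,v2=ray(c2,u2);out=[]
    for a,b in zip(v1,v2):
        A=np.c_[a,-b]; s=np.linalg.lstsq(A,o2-o1,rcond=None)[0]
        p,q=o1+a*s[0],o2+b*s[1]; out.append([*(p+q)/2,np.linalg.norm(p-q)])
    return np.array(out)
def proj(c,X):
    K,d,R,t=c; return cv2.projectPoints(np.array(X,float).reshape(-1,1,3),cv2.Rodrigues(R)[0],t,K,d)[0].reshape(-1,2)
E
python3 - <<'E'
from h import *
np.set_printoptions(precision=3,suppress=True)
ims=[]
for n in('scene','top','wrist'):
    s,im=grab(n,n+'0.png')
    c=cam(n,s); print(n,-c[2].T@c[3],c[2][2],c[0][0,0],c[1])
print(s)
E
```

```text
pics
scene [1.407 0.173 0.72 ] [-0.824 -0.171 -0.54 ] 457.1964158860646 [-0.149  0.     0.     0.     0.   ]
top [ 0.458 -0.018  1.44 ] [ 0.045  0.004 -0.999] 529.7368961374426 [-0.203  0.     0.     0.     0.   ]
wrist [0.099 0.545 0.373] [ 0.262 -0.086 -0.961] 330.6512452972241 [-0.065  0.     0.     0.     0.   ]
{'clock': 0.1, 'qpos': array([ 59.913,  21.84 ,  74.379,  -0.   ,  83.859, -12.337]), 'dq': array([ 0.005, -0.099, -0.241,  0.022, -0.02 ,  0.057]), 'joint_efforts': array([  0.005, -44.922, -23.166,  -0.   ,   0.004,   0.   ]), 'ee_pos': array([0.168, 0.524, 0.231]), 'orientation': array([[-0.952,  0.305, -0.001],
       [ 0.305,  0.952, -0.001],
       [ 0.   , -0.001, -1.   ]]), 'wrist_force': array([-0.039, -0.049, -0.498]), 'wrist_torque': array([ 0.035, -0.007,  0.014]), 'grasp_force': 0.0, 'opening': 0.08553266568766932}
```

View pics/top0.png

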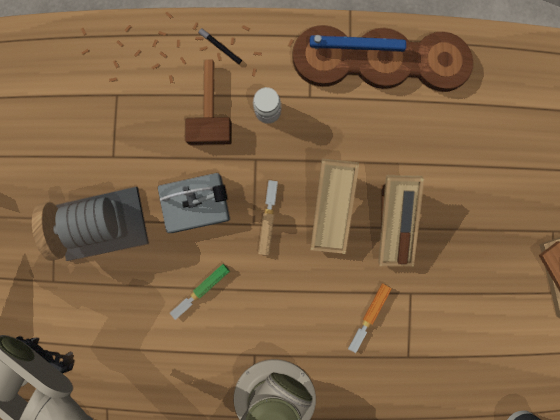

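View pics/scene0.png

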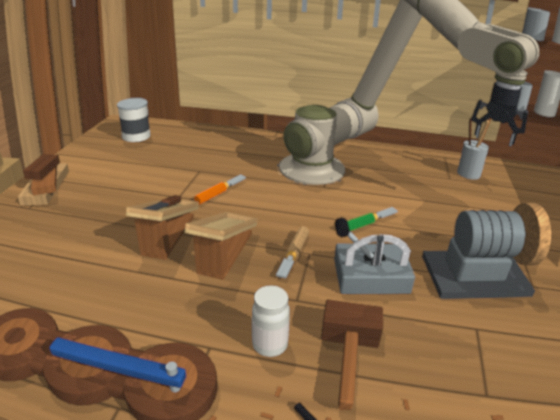

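The top view shows the honer housing at (195,202), the knob at (220,194), the pale chisel from (265,250) to (272,183) with its blade away from the robot, and the empty tray at (335,207). The rasp tray is at (402,222). Next I'll enlarge the honer.

Run:
```python
from h import *
a=cv2.imread('pics/top0.png')[160:245,145:240];b=cv2.imread('pics/scene0.png')[205:300,325:425]
r=lambda x:cv2.resize(x,(400,400),interpolation=cv2.INTER_CUBIC)
cv2.imwrite('pics/z1.png',np.hstack([r(a),r(b)]))
```

```text
(no output)
```

View pics/z1.png

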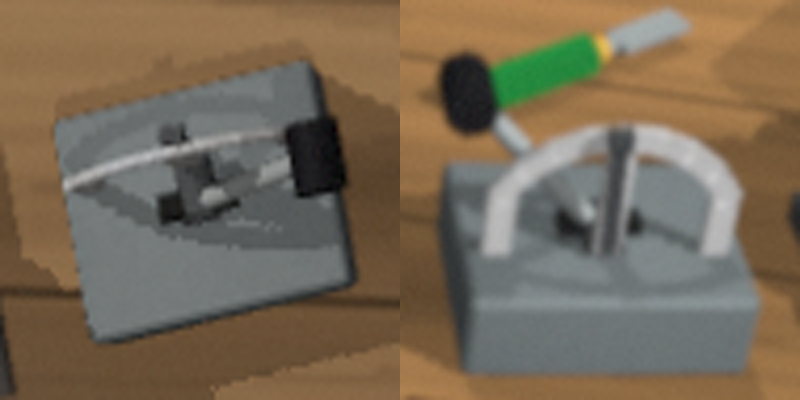

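The enlargement shows the pointer head at top px (185.9,188) / scene px (380,238), and the knob at top px (220,194) / scene px (342,227). The housing-top corners are clear in the top half.

Run:
```python
from h import *
np.set_printoptions(precision=4,suppress=True)
ct,cs=cam('top'),cam('scene')
T=lambda z:np.array(z,float)*[95/400,85/400]+[145,160]-.3
S=lambda z:(np.array(z,float)-[400,0])*[.25,95/400]+[325,205]-.3
cor=onz(ct,T([[57,125],[308,62],[353,280],[97,340]]),.055); print(cor)
h=cor.mean(0); 
x=(cor[0]+cor[1]-cor[2]-cor[3]);x/=np.linalg.norm(x); y=(cor[0]+cor[3]-cor[1]-cor[2]);y/=np.linalg.norm(y)
print('hinge',h,x,y,np.degrees([np.arctan2(x[1],x[0]),np.arctan2(-y[0],y[1])]))
print('sizes',np.linalg.norm(cor-np.roll(cor,-1,0),axis=1))
x=x+np.array([y[1],-y[0],0]);x/=np.linalg.norm(x);y=np.array([-x[1],x[0],0])
P=tri(ct,[T([172,132]),T([317,156])],cs,[S([621,140]),S([468,93])])
for p in P:
    d=p[:3]-h; print(p,'hx',d@x,'hy',d@y,'z',d[2],'ang',np.arctan2(d@y,d[2]),np.hypot(d@y,d[2]))
# alternative: ray-plane at hx=.03 for the mark, 0 for the knob
for nm,c,u,hx in [('mark t',ct,T([172,132]),.03),('mark s',cs,S([621,140]),.03),('knob t',ct,T([317,156]),0),('knob s',cs,S([468,93]),0)]:
    o,v=ray(c,u);v=v[0];d=o-h;d=d+v*((hx-d@x)/(v@x)); print(nm,d@y,d[2],np.arctan2(d@y,d[2]))
# chisel: masks
im=cv2.imread('pics/top0.png'); sc=cv2.imread('pics/scene0.png')
hs=cv2.cvtColor(im,cv2.COLOR_BGR2HSV)
for q in[(240,266),(190,271),(220,335),(255,266),(220,290)]: print(q,im[q],hs[q])
```

```text
[[0.5719 0.3231 0.055 ]
 [0.611  0.1646 0.055 ]
 [0.4897 0.1323 0.055 ]
 [0.4515 0.293  0.055 ]]
hinge [0.531  0.2282 0.055 ] [0.9682 0.2501 0.    ] [-0.2351  0.972   0.    ] [14.4837 13.5956]
sizes [0.1633 0.1255 0.1651 0.1241]
[0.5628 0.2325 0.1398 0.0008] hx 0.03185163581335467 hy -0.003586920841788935 z 0.08481565784615547 ang -0.042265600590057496 0.08489147081421887
[0.5516 0.1453 0.1472 0.0002] hx -9.517831945324726e-05 hy -0.08543622166258302 z 0.09224459625933051 ang -0.7470988948979804 0.12573151359553783
mark t -0.005793791699516577 0.10027735621527722 -0.05771350324419024
mark s -0.0033771003995963027 0.08346120957952219 -0.040441052283258457
knob t -0.08525803014851091 0.0914343386095342 -0.7504572385936935
knob s -0.08555151306303126 0.09230728140742972 -0.7474325280473709
(240, 266) [103 139 168] [ 17  99 168]
(190, 271) [158 161 157] [ 68   6 161]
(220, 335) [113 149 169] [ 19  84 169]
(255, 266) [ 58  85 110] [ 16 121 110]
(220, 290) [ 55  85 110] [ 16 127 110]
```

Run:
```python
from h import *
a=cv2.imread('pics/top0.png')[150:275,245:370];b=cv2.imread('pics/scene0.png')[190:290,170:320]
cv2.imwrite('pics/z2.png',np.hstack([cv2.resize(a,(400,400),interpolation=cv2.INTER_CUBIC),cv2.copyMakeBorder(cv2.resize(b,(400,267),interpolation=cv2.INTER_CUBIC),0,133,0,0,0)]))
```

```text
(no output)
```

View pics/z2.png

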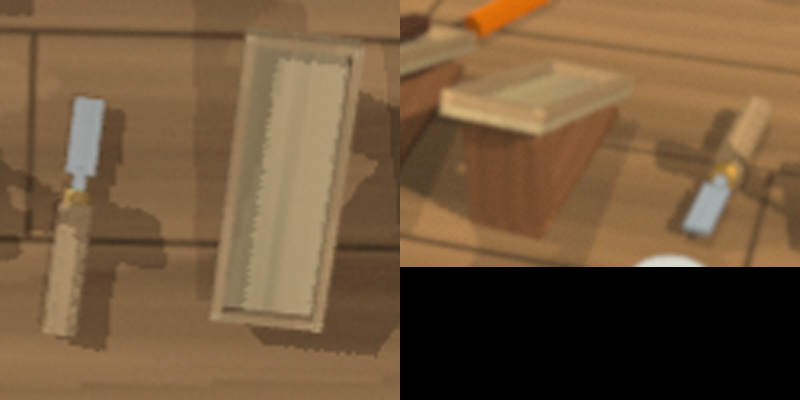

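The chisel's blade end is at zoom (90,98) and its handle end at (60,333). The tray's rim corners are (247,33), (362,37), (322,330) and (212,318), and the same points show in the scene half. I'll triangulate these, and also get the pointer direction.

Run:
```python
from h import *
np.set_printoptions(precision=4,suppress=True)
ct,cs=cam('top'),cam('scene')
T=lambda z:np.array(z,float)/3.2+[245,150]-.3
S=lambda z:(np.array(z,float)-[400,0])*[150/400,100/267]+[170,190]-.3
print('chisel end, ferrule, edge');P=tri(ct,T([[60,333],[76,195],[90,98]]),cs,S([[760,100],[727,172],[698,230]]));print(P)
print(onz(ct,T([[60,333],[76,195],[90,98]]),.014))
print('tray rim UL UR LR LL');Q=tri(ct,T([[247,33],[362,37],[322,330],[212,318]]),cs,S([[543,122],[443,93],[548,62],[632,75]]));print(Q)
print(np.linalg.norm(Q[:,:3]-np.roll(Q[:,:3],-1,0),axis=1),Q.mean(0))
print('pred TCP rel: knob',manip.get_state()['ee_pos'], manip.pinch_z)
# pointer direction from the scene
h=np.array([.531,.2282,.055]);x=np.array([.9704,.2415,0]);y=np.array([-.2415,.9704,0])
Z=lambda z:(np.array(z,float)-[400,0])*[.25,95/400]+[325,205]-.3
for u in([621,140],[607,250]):
    o,v=ray(cs,Z(u));v=v[0];d=o-h;d=d+v*((.03-d@x)/(v@x));print('pointer',d@y,d[2])
```

```text
chisel end, ferrule, edge
[[0.4005 0.0409 0.0278 0.0032]
 [0.5161 0.0304 0.0214 0.002 ]
 [0.5984 0.0207 0.0168 0.0015]]
[[0.4002 0.0399 0.014 ]
 [0.5166 0.0296 0.014 ]
 [0.5988 0.0201 0.014 ]]
tray rim UL UR LR LL
[[ 0.64   -0.103   0.1401  0.0003]
 [ 0.6378 -0.1905  0.152   0.0008]
 [ 0.4093 -0.1772  0.0427  0.0001]
 [ 0.4171 -0.086   0.0471  0.0003]]
[0.0884 0.2537 0.0917 0.2421] [ 0.5261 -0.1392  0.0955  0.0004]
pred TCP rel: knob [0.1676 0.5236 0.2309] 0.0187
pointer -0.0032972770458708773 0.08344428795356951
pointer -0.00014792925173059485 0.009429675152635819
```

```bash
python3 -m handwheel '1 1 -1 0.4 1; 1 2 -2 0.4 2; 1 2.8 -3 0.4 3; 1 3.6 -3.9 0.4 4; 1 4.4 -4.8 0.4 5; 1 5.2 -5.6 0.4 5.3; 1 6 -6.5 0.4 5.3; 1 6.8 -7.3 0.4 5.3' 20; python3 -m handwheel '1 0.6 -0.6 0 0; 1 1.1 -1.1 0 0; 1 1.1 -1.1 0 0'
```

```text
clock: 1.15
ee_pos: [0.5077, 0.1581, 0.2513]
orientation: [[-0.97, -0.242, -0.0], [-0.242, 0.97, 0.0], [0.0, 0.0, -1.0]]
wrist_force: [0.5, 1.4, -0.4]
opening: 0.0
grasp_force: 0.0
clock: 1.52
ee_pos: [0.5627, 0.1031, 0.2504]
orientation: [[-0.971, -0.24, -0.001], [-0.24, 0.971, -0.0], [0.001, 0.0, -1.0]]
wrist_force: [-0.1, -0.3, 0.2]
opening: 0.0002
grasp_force: 0.0
```

```bash
python3 -m handwheel '1 0 0 -0.8 0; 1 0 0 -1.6 0; 1 0 0 -2.3 0; 1 0 0 -2.3 0'; python3 -m handwheel '1 -0.06 0.25 0 0; 1 -0.12 0.5 0.1 0; 1 -0.18 0.75 0.25 0; 1 -0.24 1 0.4 0; 1 -0.3 1.2 0.5 0; 1 -0.35 1.4 0.56 0; 1 -0.41 1.65 0.6 0; 1 -0.41 1.65 0.6 0'
python3 - <<'E'
from h import *
np.set_printoptions(precision=4,suppress=True)
s,im=grab('scene','s1.png'); grab('top','t1.png');print(s['ee_pos'])
b=im[165:290,325:425]
cv2.imwrite('pics/z3.png',np.hstack([cv2.resize(b,(440,550),interpolation=cv2.INTER_CUBIC)]))
E
```

```text
clock: 2.02
ee_pos: [0.5599, 0.1056, 0.1345]
orientation: [[-0.97, -0.244, -0.005], [-0.244, 0.97, 0.0], [0.005, 0.002, -1.0]]
wrist_force: [-0.1, 0.3, 1.3]
opening: 0.0001
grasp_force: 0.0
clock: 3.02
ee_pos: [0.5412, 0.1886, 0.1682]
orientation: [[-0.97, -0.244, 0.003], [-0.244, 0.97, 0.001], [-0.003, -0.0, -1.0]]
wrist_force: [-0.9, 0.3, 0.5]
opening: -0.0003
grasp_force: 0.0
[0.5412 0.1886 0.1682]
```

View pics/z3.png

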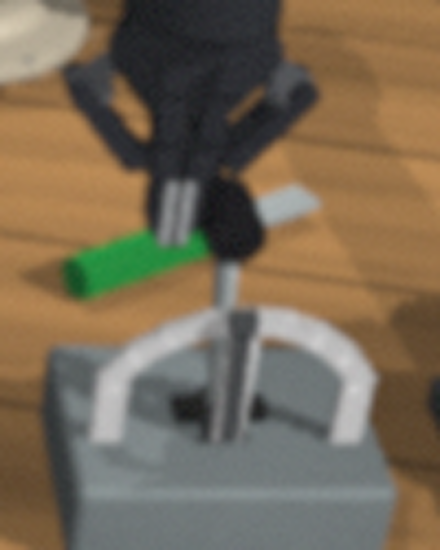

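The lever is now nearly upright, with the knob centre at zoom (234,220), the bar at (228,285) and the pointer head at (243,322). I'll compute its angle.

Run:
```python
from h import *
cs=cam('scene');h=np.array([.531,.2282,.055]);x=np.array([.9704,.2415,0]);y=np.array([-.2415,.9704,0])
Z=lambda z:np.array(z,float)/4.4+[325,165]-.3
for u,hx in(([234,220],0),([234,220],.019),([228,285],0),([243,322],.03),([230,435],.03)):
    o,v=ray(cs,Z(u));v=v[0];d=o-h;d=d+v*((hx-d@x)/(v@x));print(u,hx,d@y,d[2],np.arctan2(d@y,d[2]))
```

```text
[234, 220] 0 -0.007786124260884828 0.12513519434378295 -0.06214158600144451
[234, 220] 0.019 -0.013629168873041738 0.13738093136268048 -0.09888357810968848
[228, 285] 0 -0.005073642908845063 0.08540048628338559 -0.059340251051579876
[243, 322] 0.03 -0.0033768551308749964 0.08362951448068834 -0.04035682483798153
[230, 435] 0.03 0.0008532901644655426 0.010933935299933473 0.07788268105100077
```

```bash
python3 -m handwheel '1 -0.012 0.05 0 0; 1 -0.012 0.05 0 0; 1 0.1 -0.4 0 0; 1 0.15 -0.7 0.3 0; 1 -0.4 -1.6 0.8 -1.2; -1 -1 -2.4 1.2 -2.4; -1 -1.42 -3.1 1.4 -3.3; -1 -1.42 -3.1 1.4 -3.3'
python3 - <<'E'
from h import *
manip.get_state()
s,im=grab('wrist','w1.png');print(s['ee_pos'],s['orientation'],s['clock'])
s,sc=grab('scene','s2.png')
cv2.imwrite('pics/v4.png',np.hstack([cv2.resize(im,(480,360)),cv2.resize(sc[165:290,325:425],(288,360),interpolation=cv2.INTER_CUBIC)]))
E
```

```text
clock: 4.12
ee_pos: [0.4696, 0.0307, 0.2382]
orientation: [[-0.995, 0.104, 0.003], [0.104, 0.995, -0.0], [-0.003, -0.0, -1.0]]
wrist_force: [0.3, 0.1, 0.3]
opening: 0.0543
grasp_force: 0.0
[0.46963703 0.03068187 0.23823043] [[-9.94570594e-01  1.04025586e-01  2.83037156e-03]
 [ 1.04024805e-01  9.94574614e-01 -4.21910494e-04]
 [-2.85890519e-03 -1.25190920e-04 -9.99995905e-01]] 4.125
```

View pics/v4.png

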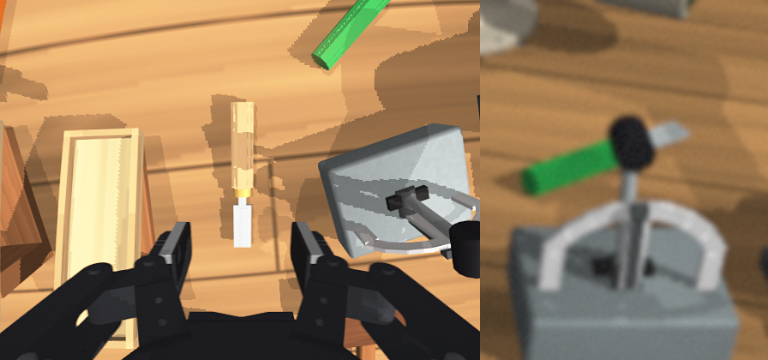

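The lever now lines up with the pointer. In the wrist view (480 px wide) the chisel runs from its handle end at (243,102) to its edge at (242,247), centred between the fingers, and the tray is to its left.

Run:
```python
from h import *
np.set_printoptions(precision=4,suppress=True)
s=manip.get_state(); cw=cam('wrist',s); ct=cam('top')
im=cv2.imread('pics/w1.png')
hs=cv2.cvtColor(im,cv2.COLOR_BGR2HSV)
# chisel mask: bright things in its window
m=((hs[...,2]>235)&(hs[...,1]<120)).astype('u1'); m[:, :262]=0; m[:,306:]=0; m[:105]=0; m[300:]=0
m=cv2.morphologyEx(m,cv2.MORPH_OPEN,np.ones((3,3)))
ys,xs=np.nonzero(m); print(ys.min(),ys.max(),xs.min(),xs.max())
for r in range(ys.min(),ys.max(),20): q=xs[ys==r]; print(r,q.min() if len(q) else 0,q.max() if len(q) else 0)
u=np.array([[243,102],[242,190],[242,247]])*560/480
print(onz(cw,u,.014))
T=lambda z:np.array(z,float)/3.2+[245,150]-.3
print(tri(cw,u,ct,T([[60,333],[76,195],[90,98]])))
ur=np.array([[141,128],[65,131]])*560/480
print('tray downhill rim +y,-y',tri(cw,ur,ct,T([[212,318],[322,330]])))
```

```text
119 288 272 295
119 276 295
139 272 295
159 0 0
179 0 0
199 277 294
219 273 291
239 279 286
259 273 292
279 273 291
[[0.3985 0.0424 0.014 ]
 [0.5126 0.0298 0.014 ]
 [0.5981 0.0212 0.014 ]]
[[ 0.3982  0.0425 -0.0414  0.0009]
 [ 0.5171  0.0297 -0.0002  0.0007]
 [ 0.5991  0.0206  0.0119  0.001 ]]
tray downhill rim +y,-y [[ 0.4163 -0.0869  0.0249  0.0003]
 [ 0.4087 -0.1778  0.0374  0.0008]]
```

```bash
python3 -m handwheel '-1 0 0.07 -1.2 0; -1 0 0.07 -2.4 0; -1 0 0.07 -3.5 0; -1 0 0.07 -4.3 0; -1 0 0.07 -4.66 0; -1 0 0.07 -4.66 0; -1 0 0.07 -4.66 0' 25; python3 -m handwheel '1 0 0 0 0; 1 0 0 0 0; 1 0 0 0 0; 1 0 0 0 0; 1 0 0 0 0; 1 0 0 0 0' 25
```

```text
clock: 5.1
ee_pos: [0.4708, 0.0362, 0.0039]
orientation: [[-0.995, 0.099, 0.001], [0.099, 0.995, -0.0], [-0.001, -0.0, -1.0]]
wrist_force: [-0.4, -0.1, -0.6]
opening: 0.0853
grasp_force: 0.0
clock: 5.85
ee_pos: [0.4703, 0.0358, 0.0037]
orientation: [[-0.995, 0.1, 0.001], [0.1, 0.995, -0.0], [-0.001, -0.0, -1.0]]
wrist_force: [-1.3, -0.2, 6.2]
opening: 0.0273
grasp_force: 26.4
```

```bash
python3 -m handwheel '1 0 0 1.2 0; 1 0 0 2.4 0; 1 0 0 3.6 0; 1 -0.4 -1 4.6 0; 1 -0.8 -1.6 5 0.2; 1 -1 -2.2 5 0.3; 1 -1 -2.2 5 0.3; 1 -1 -2.2 5 0.3'
python3 - <<'E'
from h import *
np.set_printoptions(precision=4,suppress=True)
s,im=grab('wrist','w2.png');print(s['ee_pos'],s['orientation'])
ct=cam('top')
T=lambda z:np.array(z,float)/3.2+[245,150]-.3
a=onz(ct,T([[247,33],[362,37]]),.1475);b=onz(ct,T([[322,330],[212,318]]),.0435);print(a,b)
E
```

```text
clock: 6.85
ee_pos: [0.42, -0.0738, 0.2529]
orientation: [[-0.998, 0.069, -0.001], [0.069, 0.998, 0.001], [0.001, 0.001, -1.0]]
wrist_force: [-0.2, 0.7, -2.8]
opening: 0.0276
grasp_force: 26.3
[ 0.42   -0.0738  0.2529] [[-0.9976  0.0692 -0.0009]
 [ 0.0692  0.9976  0.0008]
 [ 0.0009  0.0007 -1.    ]]
[[ 0.639  -0.1026  0.1475]
 [ 0.6386 -0.1915  0.1475]] [[ 0.4093 -0.1771  0.0435]
 [ 0.417  -0.086   0.0435]]
```

View pics/w2.png

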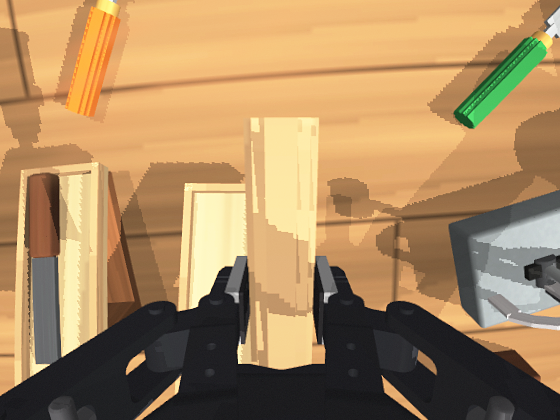

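The view shows the chisel held level and in line with the tray. I'll move it over the tray.

```bash
python3 -m handwheel '1 0.5 -0.6 0 0; 1 1.1 -1.1 0 0; 1 1.36 -1.24 -0.6 0; 1 1.36 -1.24 -1.5 0; 1 1.36 -1.24 -2 0; 1 1.36 -1.24 -2 0; 1 1.36 -1.24 -2 0'
python3 - <<'E'
from h import *
s,im=grab('scene','s3.png');s,t=grab('top','t3.png')
print(s['ee_pos'])
cv2.imwrite('pics/v5.png',np.hstack([cv2.resize(im[150:290,130:300],(486,400),interpolation=cv2.INTER_CUBIC),cv2.resize(t[150:275,290:385],(304,400),interpolation=cv2.INTER_CUBIC)]))
E
```

```text
clock: 7.78
ee_pos: [0.4888, -0.136, 0.1543]
orientation: [[-0.998, 0.068, 0.001], [0.068, 0.998, -0.001], [-0.001, -0.001, -1.0]]
wrist_force: [0.2, -0.5, -2.0]
opening: 0.0273
grasp_force: 26.3
[ 0.48882989 -0.13608521  0.1545467 ]
```

View pics/v5.png

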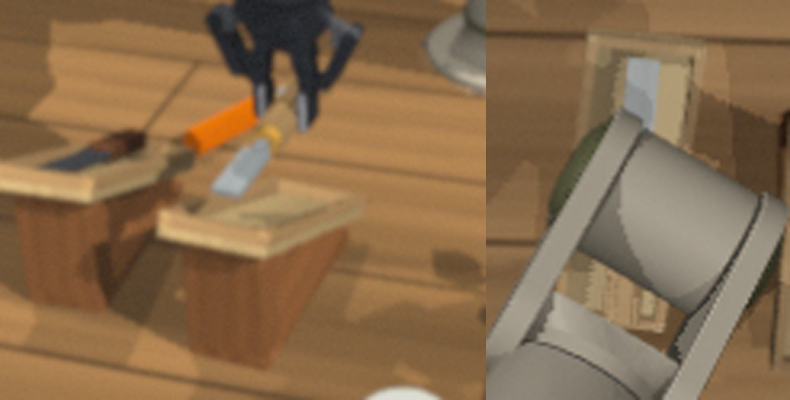

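The blade is centred across the tray (zoom x 643 against tray middle 646), 10–15 mm short of the uphill wall. I'll lower slowly so the chisel pivots in the pads.

```bash
python3 -m handwheel '1 0 0 -0.3 0; 1 0 0 -0.6 0; 1 0 0 -0.75 0; 1 0.01 0 -0.85 0; 1 0.02 0 -0.95 0; 1 0.03 0 -1.05 0; 1 0.03 0 -1.05 0' 20;python3 -m handwheel '1 0 0 -0.1 0; 1 0.01 0 -0.2 0; 1 0.02 0 -0.3 0; 1 0.03 0 -0.4 0; 1 0.03 0 -0.47 0; 1 0.03 0 -0.47 0'
python3 - <<'E'
from h import *
s,im=grab('scene','s4.png');s,t=grab('wrist','w4.png')
cv2.imwrite('pics/v6.png',np.hstack([cv2.resize(im[150:290,130:300],(400,330),interpolation=cv2.INTER_CUBIC),cv2.resize(t[:,80:480],(314,330))]))
E
```

```text
clock: 8.75
ee_pos: [0.4898, -0.1362, 0.1007]
orientation: [[-0.998, 0.069, 0.0], [0.069, 0.998, 0.0], [-0.0, 0.0, -1.0]]
wrist_force: [-1.1, -0.4, -2.4]
opening: 0.027
grasp_force: 26.5
clock: 9.5
ee_pos: [0.491, -0.1362, 0.0772]
orientation: [[-0.998, 0.069, -0.0], [0.069, 0.998, 0.0], [0.0, 0.0, -1.0]]
wrist_force: [-0.6, -0.4, -0.1]
opening: 0.0274
grasp_force: 26.9
```

View pics/v6.png

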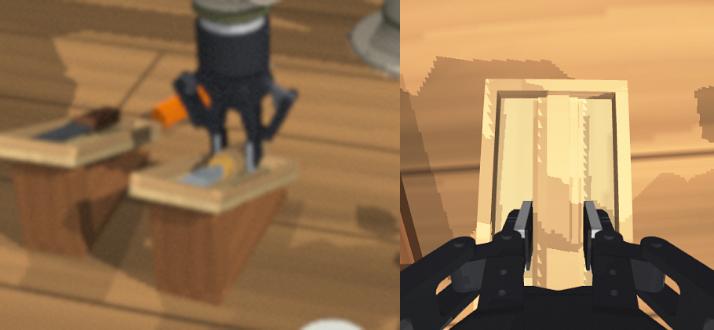

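The blade now lies along the slope, and the handle sits between the walls with the fingers centred. I'll lower the last few millimetres until there is contact.

```bash
python3 -m handwheel '1 0 0 -0.04 0; 1 0 0 -0.04 0';python3 -m handwheel '1 0 0 -0.04 0; 1 0 0 -0.04 0; 1 0 0 -0.04 0'
```

```text
clock: 9.85
ee_pos: [0.491, -0.1362, 0.0754]
orientation: [[-0.998, 0.069, -0.0], [0.069, 0.998, -0.0], [0.0, -0.0, -1.0]]
wrist_force: [-1.9, 0.6, 3.8]
opening: 0.0274
grasp_force: 27.5
clock: 10.22
ee_pos: [0.491, -0.1361, 0.0733]
orientation: [[-0.998, 0.069, -0.0], [0.069, 0.998, 0.0], [0.0, 0.0, -1.0]]
wrist_force: [-3.6, 0.6, 4.2]
opening: 0.0276
grasp_force: 27.9
```

```bash
python3 -m handwheel '1 0 0 -0.04 0; 1 0 0 -0.04 0; 1 0 0 -0.04 0'
python3 - <<'E'
from h import *
s,im=grab('scene','s5.png');s,t=grab('wrist','w5.png')
cv2.imwrite('pics/v7.png',np.hstack([cv2.resize(im[190:240,175:260],(400,235),interpolation=cv2.INTER_CUBIC),cv2.resize(t[90:330,160:400],(235,235))]))
E
```

```text
clock: 10.6
ee_pos: [0.4911, -0.1362, 0.073]
orientation: [[-0.998, 0.069, 0.001], [0.069, 0.998, -0.001], [-0.001, -0.001, -1.0]]
wrist_force: [-10.1, 1.7, 23.0]
opening: 0.0275
grasp_force: 30.3
```

View pics/v7.png

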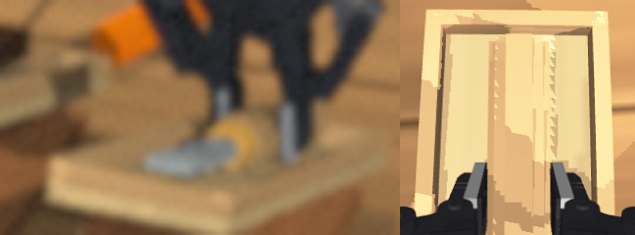

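Contact is firm and square to the slope, so the chisel is flat. I'll ease off, open partly so the fingers stay inside the walls, and lift.

```bash
python3 -m handwheel '1 0 0 0.04 0; 0.2 0 0 0.04 0; 0.1 0 0 0.04 0; 0.1 0 0 0.04 0; 0.1 0 0 0.04 0; 0.1 0 0 0.04 0' ; python3 -m handwheel '0.1 0 0 0.2 0; 0.1 0 0 0.5 0; 0.1 0 0 1 0; 0.1 0 0 2 0; -1 -0.5 0 3 0; -1 -1 0 3.6 0; -1 -1 0 3.6 0; -1 -1 0 3.6 0'
python3 - <<'E'
from h import *
np.set_printoptions(precision=4,suppress=True)
s,im=grab('scene','s6.png');s,t=grab('wrist','w6.png');print(s['ee_pos'])
cv2.imwrite('pics/v8.png',np.hstack([cv2.resize(im[150:290,130:300],(364,300),interpolation=cv2.INTER_CUBIC),cv2.resize(t,(400,300))]))
E
```

```text
clock: 11.45
ee_pos: [0.4911, -0.1361, 0.0733]
orientation: [[-0.998, 0.069, -0.0], [0.069, 0.998, 0.0], [0.0, 0.0, -1.0]]
wrist_force: [0.0, 0.1, -0.4]
opening: 0.0384
grasp_force: 0.0
clock: 12.45
ee_pos: [0.4412, -0.136, 0.2527]
orientation: [[-0.998, 0.069, -0.001], [0.069, 0.998, 0.001], [0.001, 0.0, -1.0]]
wrist_force: [0.1, -0.6, 0.1]
opening: 0.0857
grasp_force: 0.0
[ 0.4412 -0.136   0.2523]
```

View pics/v8.png

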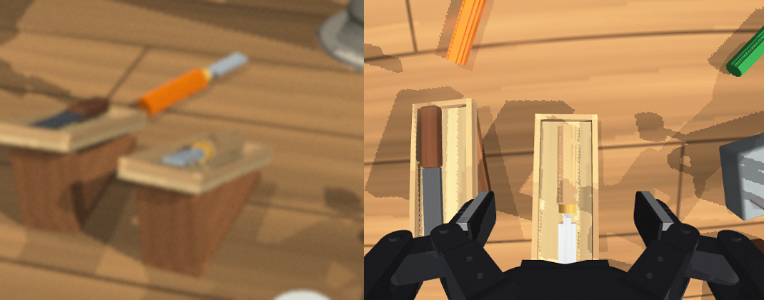

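The chisel lies centred in the tray with its blade uphill. A quick check of the edge and ferrule position, by triangulation in the tray frame, plus the lever, before handing in.

Run:
```python
from h import *
np.set_printoptions(precision=4,suppress=True)
s=manip.get_state();cw=cam('wrist',s);cs=cam('scene')
S=lambda z:np.array(z,float)*[170/364,140/300]+[130,150]-.3
W=lambda z:(np.array(z,float)-[364,0])*1.4
P=tri(cw,[W([567,209])],cs,[S([205,149])])[:,:3];print('ferrule',P)
a=np.radians(25);y=np.radians(-4);Rz=np.array([[np.cos(y),-np.sin(y),0],[np.sin(y),np.cos(y),0],[0,0,1]]);R=Rz@np.array([[np.cos(a),0,-np.sin(a)],[0,1,0],[np.sin(a),0,np.cos(a)]])
O=np.array([.531,-.139,.085]);print('tray frame',(P-O)@R)
# edge: scene ray onto tray z=.014, +- ; and handle end from wrist at floor+.014
for nm,c,u in(('edge',cs,S([171,162])),('tail',cw,W([566,121])),('ferrule',cw,W([567,209]))):
    o,v=ray(c,u);o=(o-O)@R;v=v[0]@R;print(nm,o+v*((.014-o[2])/v[2]))
t0=cv2.imread('pics/w6.png')[150:420,220:350];sc=cv2.imread('pics/s6.png')[165:290,325:425]
cv2.imwrite('pics/v9.png',np.hstack([cv2.resize(t0,(280,580),interpolation=cv2.INTER_CUBIC),cv2.resize(sc,(464,580),interpolation=cv2.INTER_CUBIC)]))
```

```text
ferrule [[ 0.5305 -0.1368  0.1068]]
tray frame [[0.0087 0.0021 0.02  ]]
edge [ 0.0858 -0.0042  0.014 ]
tail [-0.1166 -0.001   0.014 ]
ferrule [0.0098 0.0003 0.014 ]
```

View pics/v9.png

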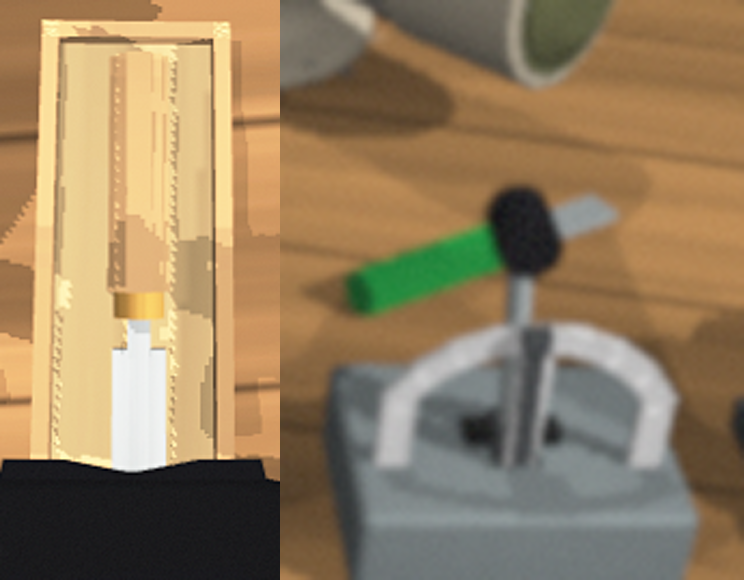

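The handle end lies inside the downhill wall and the chisel is flat and straight, with its edge at about x = 0.087. The lever is still in line with the pointer.

```bash
python3 -c "from cell import manip; print(manip.sign_off())"
```

```text
the job is handed in; nothing more can be done
None
```

I set the speed lever in line with the set-mark, lowered the chisel into the empty tray flat with its blade uphill, and handed the job in at about 12.6 s; no verdict came back, and I did not re-measure the rasp, mallet and glue jar.

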